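# Hold the big clip open over the orange seed card

## Task

Pick up the blue spring clip by its two handles, squeeze it so that its jaws gape wide, and bring it down over the middle of the top edge of the orange card, so that the card's edge stands between the open jaws without the clip touching it. Finish while still holding the clip there, squeezed open, so that I can tuck a seed packet in beside the card: do not let go and do not let it snap shut. Leave the cards, their stands and everything else where they are.

Things in the scene. Friction and masses are not known exactly. Their poses are not given: they have to be found in the camera images.
- clip_grip (a point): Blue plastic spring clip (bag clip, 60 g), standing on its shut jaws, 81 mm tall. Point: midway between the two handles, 66 mm above the feet; z up, y along the hinge, alike on both sides. Handles: plates 40 mm wide (y) that splay along x to a V, 46 mm over the top, 34 mm at this point. Pinch them from above along x, fingertips 46 mm or more above the feet. Axes are those of the half at -x.
- lip_a (a point): Inner edge of the jaw at the clip's -x side, mid-width, 2 mm above the foot, 64 mm below clip_grip when shut; there both lips meet. Each jaw is a 5 mm plate with a lip 9 mm deep and 8 mm high at its foot; above the lips lies a hollow 13 mm wide (more when open) and 26 mm high up to the barrel.
- lip_b (a point): The same point of the other jaw, at the clip's +x side.
- clip_leg (a joint): Opening angle of the clip in rad: 0 shut, 0.6 fully squeezed (stop). The lips part by about 38 mm per rad: 19 mm at 0.5.
- orange_card_top (a point): Middle of the top edge of the orange card with yellow flowers, 130 mm above the table. The stiff card is 4 mm thick (along x) and 100 mm wide (along y, its edge), z up. It is fixed upright in the middle of a loose wooden foot 60 mm (x) by 120 mm (y), 25 mm high; about 0.55 kg in all.
- orange_stand: The orange card's stand with the card; origin under its centre, axes as at orange_card_top.
- clip: The whole clip; origin at the feet of the shut jaws, 66 mm below clip_grip. Pivot barrel (12 mm across) 40 mm above the feet; jaws below it 64 mm wide along y, 23 mm over both outer faces when shut. Squeezing the handles together swings the jaws apart, half the angle to each side; it takes about 6 N at first and 13 N at the stop, where the handles are upright and 24 mm over their outer faces.
- mint_stand: A wooden card stand like the orange one, with a mint-green card; origin under its centre. Leave it alone.
- lilac_stand: A wooden card stand like the orange one, with a lilac card; origin under its centre. Leave it alone.
- spool: Red thread spool, 32 mm across, 36 mm tall, standing; origin under its centre. Leave it alone.
- tape: Orange roll of tape lying flat, 56 mm across, 18 mm high; origin under its centre. Leave it alone.
- mug: White mug, 80 mm across, 90 mm tall, handle on its y side; origin under its centre. Leave it alone.
- tissue_pack: Teal packet 100 x 55 x 28 mm; origin under its centre. Leave it alone.
- pill_box: Small white paper box 45 x 90 x 20 mm; origin under its centre. Leave it alone.
- jar: Lidded jar 56 mm across, 70 mm tall; origin under its centre. Leave it alone.

How it is judged:
By the outcome, as a careful person would: the job done as asked, in the order asked, and still so for the second after the job is handed in, while the arm keeps its last pose, push and grip.
It also fails if it takes over 34 s, if anything falls off the work surface, if the arm or the gripper's body presses on something with over 40 N, if the wrist force passes 120 N, or if a joint passes its speed limit or range.

## Robot

A 6-joint arm with a two-finger parallel gripper is mounted at the origin on the work surface. World frame = base frame: x ahead of the robot, y to its left, z up, the work surface at z = 0. Lengths are in mm, angles in degrees, forces in N, time in s.
With the tool pointing down it reaches from about 350 to 850 mm from the base axis. Payload 8.1 kg.
Tool frame: the origin (TCP) lies at the very end of the fingers, on their centre line; the grasp point (between the pads) lies 19 mm behind it; z points along the fingers, y is the direction in which the jaws open and shut (so a half turn about z gives the same grasp; the last joint's range is limited). The gripper opens to 85 mm and grips with 20 to 120 N. Pads are 22 mm wide; open, the fingers measure 114 mm over their backs; the gripper's body (76 mm by 85 mm) begins 54 mm behind the grasp point. The pads swing forward as they close: fully open they stand 13 mm farther back than shut.
Start: joints at [62.258, 7.471, 85.268, -0, 87.261, -4.893], TCP at [232.967, 552.93, 231.292] pointing down, gripper open.
Joint ranges: [-169.43, 169.43], [-51.17, 129.36], [1.28, 143.12], [-76.62, 256.62], [0, 156.53], [-152.29, 152.29]. Speed limits (degrees/s): [136.94, 136.94, 159.86, 180, 180, 180].

## Interface

Orientations are given as [roll, pitch, yaw] about the fixed x, y, z axes, in that order (R = Rz(yaw) Ry(pitch) Rx(roll)).
In Python, from bench import r gives the robot as it stands.
- The arm moves only by the shell command python3 -m jog 'ROWS' [OPENING] [FORCE]. ROWS is JSON, a list of rows, each a list of 6 numbers: the shift along the tool's x, y, z normalised to -1 to 1, where 1 is 0.25 m, then the turn, a rotation vector about the tool's x, y, z normalised to -1 to 1, where 1 is pi rad. In form: [[x, y, z, ax, ay, az], ...]. A call has 1 to 10 rows; each row is the pose to reach, as a shift and turn from the pose commanded when the call began, along the tool's axes at that moment, turning the shorter way round; what a row does not reach only later rows make up. A row lasts 1/10 s, in which the tool goes at most 50 mm and 8.59 degrees, less where a joint would pass 70% of its speed; a pose out of reach is approached as far as the arm can. A call with a number of a shift or a turn outside -1 to 1 is refused whole. A call with a gripper value outside its range is refused whole. OPENING is the opening, from 0 (shut) to 1 (fully open), set as the call begins (- or left out, the last holds). The fingers move at their own pace and stop on an object; FORCE is the grip in N (left out, the last holds). Time passes only in rows, so rows that repeat a pose let the fingers close. It gives the time, the measured TCP pose, the force and the opening at its end, in the units of the state.
- r.sense(): the state, without advancing time (a new reading comes with each control period).
- r.snapshot(name): name is "scene" or "side" or "wrist"; returns a dict with "pixels" (400x640x3 uint8, red, green, blue), "intrinsics" (3x3 intrinsics, pixels), "extrinsics" (4x4, takes a point from camera to world coordinates). Camera axes: x right, y down, z forward; pixel columns grow to the right and rows downward; lengths in mm; the calibration is good to about 2 mm. A picture is of the moment at which its call begins. There is no depth.
- r.hand_in(): hands the job in, once; it reports no verdict.
The state is a dict: "time": time; "joint_pos": joint angles; "qd": joint speeds; "joint_efforts": joint torques, N m; "tool_pos": TCP position; "tcp_rot": TCP orientation; "ft_force": force on the tool from outside, world axes, zero at the start; "wrist_torque": the same for the moment, N m; "finger_gap": finger opening in mm.
Only numpy, scipy, OpenCV 4.12 (cv2) and the standard library are available. Lean on these libraries where they do the work, as an engineer would, in place of code of your own. Each camera call takes 0.05 s, during which the arm holds its last target.

## Working session

There is one attempt and no reset: what is moved stays moved. The work goes in short steps, Python scripts to look and compute and a shell command to move; the robot and the scene stay as the last step left them, time stands still between calls to the robot, and variables do not carry over. Pictures are saved under pics/ and viewed, and the job is handed in when it is done.

```bash
ls; mkdir -p pics
cat > h.py <<'E'
import numpy as np,cv2
from bench import r
def snap(n,f):
    s=r.snapshot(n); np.savez('pics/'+f+'.npz',**{k:np.array(v) for k,v in s.items()})
    cv2.imwrite('pics/'+f+'.png',cv2.cvtColor(np.array(s['pixels'],dtype=np.uint8),cv2.COLOR_RGB2BGR)); return s
def ray(s,u,v):
    K=np.array(s['intrinsics']);T=np.array(s['extrinsics'])
    d=T[:3,:3]@np.linalg.solve(K,[u,v,1.]);return T[:3,3],d/np.linalg.norm(d)
def onz(s,u,v,z):
    o,d=ray(s,u,v);return o+d*(z-o[2])/d[2]
def proj(s,p):
    K=np.array(s['intrinsics']);T=np.array(s['extrinsics'])
    q=K@(T[:3,:3].T@(np.array(p)-T[:3,3]));return q[:2]/q[2]
def tri(l):
    A=np.zeros((3,3));b=np.zeros(3)
    for o,d in l:
        P=np.eye(3)-np.outer(d,d);A+=P;b+=P@o
    x=np.linalg.solve(A,b);return x,[np.linalg.norm((np.eye(3)-np.outer(d,d))@(x-o)) for o,d in l]
def load(f): return dict(np.load('pics/'+f+'.npz'))
E
python3 - <<'E'
from h import *
for n in ["scene","side","wrist"]:
    s=snap(n,n+'0'); print(n,np.round(s['extrinsics'],3).tolist(),np.round(s['intrinsics'],1).tolist())
print(r.sense())
E
```

```text
pics
scene [[0.862, 0.407, -0.302, 912.589], [0.507, -0.699, 0.504, -680.927], [-0.006, -0.587, -0.809, 1220.521], [0.0, 0.0, 0.0, 1.0]] [[447.7, 0.0, 320.9], [0.0, 447.7, 204.4], [0.0, 0.0, 1.0]]
side [[0.975, -0.145, 0.168, 328.078], [-0.221, -0.698, 0.681, -783.182], [0.019, -0.701, -0.713, 932.407], [0.0, 0.0, 0.0, 1.0]] [[468.8, 0.0, 322.8], [0.0, 468.8, 198.8], [0.0, 0.0, 1.0]]
wrist [[0.39, 0.89, 0.238, 172.025], [0.921, -0.376, -0.102, 579.253], [-0.001, 0.259, -0.966, 374.024], [0.0, 0.0, 0.0, 1.0]] [[338.3, 0.0, 315.1], [0.0, 338.3, 198.8], [0.0, 0.0, 1.0]]
{'time': 0.15, 'joint_pos': array([ 6.22579029e+01,  7.50872740e+00,  8.53159397e+01,  1.21170194e-03,
        8.72623868e+01, -4.89420760e+00]), 'qd': array([-0.01149308, -0.01668243, -0.26212222, -0.05692807, -0.08705854,
       -0.09474056]), 'joint_efforts': array([ 1.61982036e-03, -5.70063329e+01, -5.01158631e+01, -3.17005242e-04,
        9.61859449e-03, -1.16590691e-04]), 'tool_pos': array([232.75006565, 552.54082883, 230.43879312]), 'tcp_rot': array([-1.79913367e+02, -8.63292517e-03,  1.57152045e+02]), 'ft_force': array([-0.01085506,  0.37235259,  0.19325459]), 'wrist_torque': array([-0.03070494, -0.01221393,  0.03202047]), 'finger_gap': 85.56275608350717}
```

View pics/scene0.png

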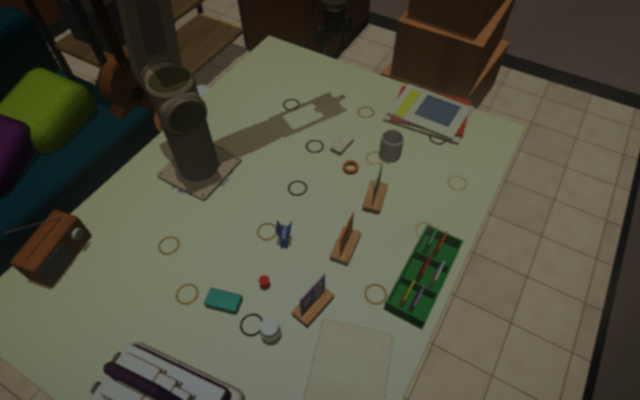

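View pics/side0.png

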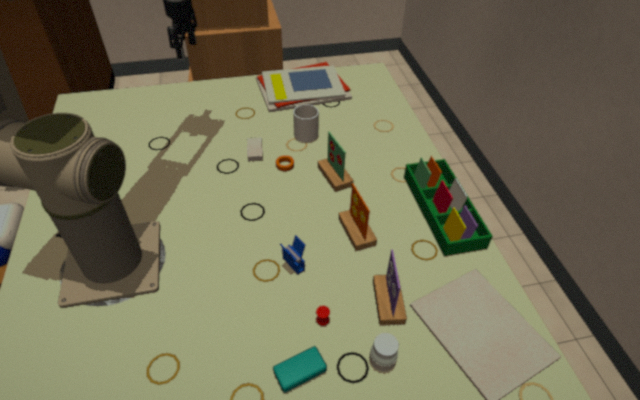

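View pics/wrist0.png

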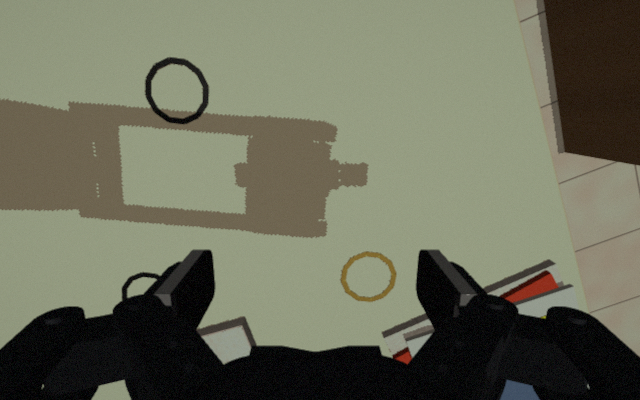

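The scene view shows the blue clip at about (284,234) and the orange card at (347,232). In the side view they are at (293,255) and (360,212). The wrist camera sees neither of them yet. Next I'll zoom in.

Run:
```python
from h import *
for f,(u0,v0) in {'scene0':(255,195),'side0':(265,175)}.items():
    im=cv2.imread(f'pics/{f}.png')[v0:v0+100,u0:u0+133]
    im=cv2.convertScaleAbs(im,alpha=1.6)
    cv2.imwrite(f'pics/{f}_z.png',cv2.resize(im,None,fx=6,fy=6,interpolation=cv2.INTER_CUBIC))
ims={f:load(f) for f in('scene0','side0')}
for z,(a,b) in {40:((284,234),(293,255)),130:((351,214),(358,188))}.items():
    print(tri([ray(ims['scene0'],*a),ray(ims['side0'],*b)]),onz(ims['scene0'],*a,z),onz(ims['side0'],*b,z))
```

```text
(array([428.40927952, -99.23800606,  36.99140247]), [np.float64(1.5264572816613509), np.float64(1.5264572816612771)]) [ 430.57436586 -102.25299436   40.        ] [427.55744375 -99.77895883  40.        ]
(array([6.06284798e+02, 1.00588701e-01, 1.39294455e+02]), [np.float64(5.627277581544127), np.float64(5.627277581544111)]) [600.51872182  12.11877124 130.        ] [610.61341904   1.98212635 130.        ]
```

View pics/scene0_z.png

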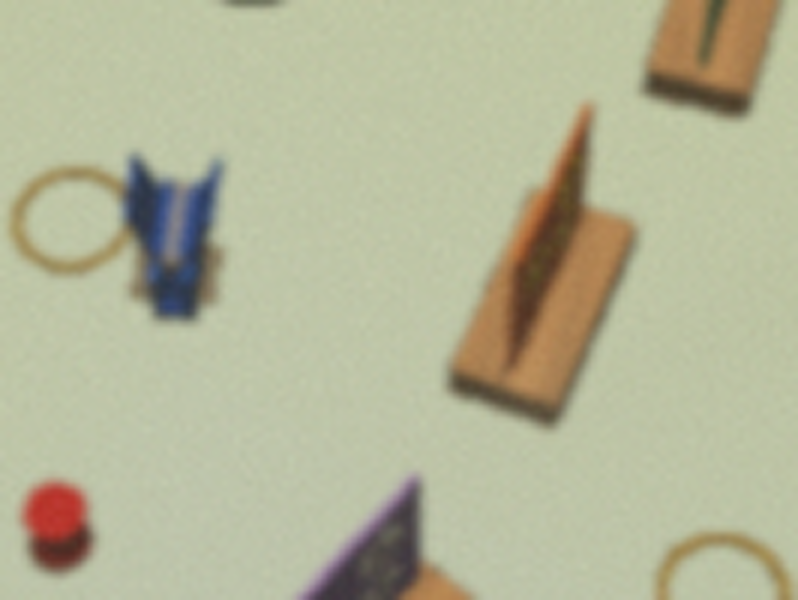

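View pics/side0_z.png

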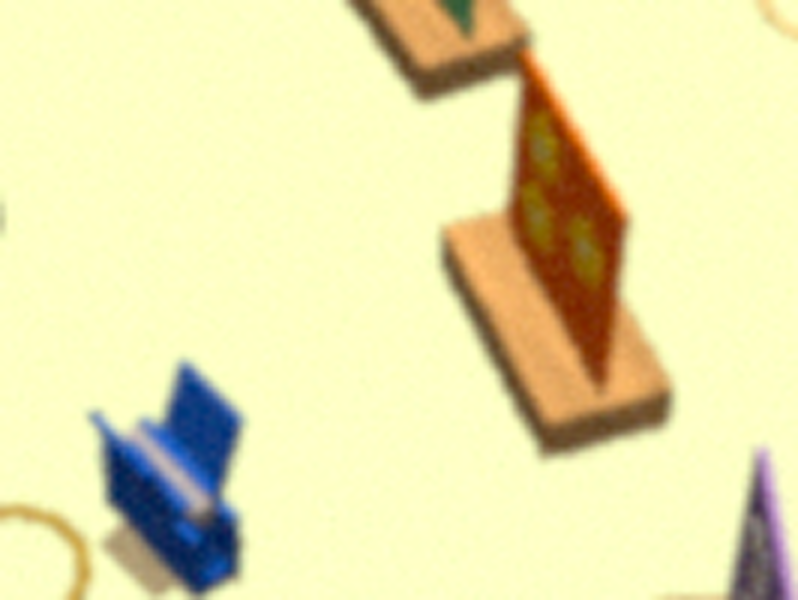

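Run:
```python
from h import *
S=load('scene0');D=load('side0')
sc=lambda x,y:(255+x/6,195+y/6); sd=lambda x,y:(265+x/6,175+y/6)
for a,b in [((588,103),(525,50)),((517,262),(627,215))]:
    print('card',tri([ray(S,*sc(*a)),ray(D,*sd(*b))]),onz(S,*sc(*a),130),onz(D,*sd(*b),130))
print('stand top corners side',[onz(D,*sd(*p),25).round(1).tolist() for p in[(445,230),(545,420),(670,390)]])
print('stand scene',[onz(S,*sc(*p),25).round(1).tolist() for p in[(455,375),(555,410),(635,232),(533,190)]])
print('clip right handle side z81',[onz(D,*sd(*p),81).round(1).tolist() for p in[(183,362),(242,418),(95,413)]])
print('clip scene tips z81',[onz(S,*sc(*p),81).round(1).tolist() for p in[(133,155),(220,160)]])
```

```text
card (array([602.13576897,  21.78673752, 128.88135503]), [np.float64(0.1095932015904804), np.float64(0.1095932015905254)]) [602.51634757  20.94841222 130.        ] [601.73105238  20.8067523  130.        ]
card (array([616.49107502, -76.8403753 , 129.02156874]), [np.float64(0.005574788995947173), np.float64(0.00557478899599916)]) [616.75947062 -77.38771471 130.        ] [616.13869257 -77.69383985 130.        ]
stand top corners side [[572.7, 22.3, 25.0], [587.0, -89.8, 25.0], [642.5, -85.1, 25.0]]
stand scene [[593.6, -93.7, 25.0], [646.8, -85.7, 25.0], [632.8, 28.0, 25.0], [574.0, 24.1, 25.0]]
clip right handle side z81 [[439.1, -75.0, 81.0], [456.3, -107.5, 81.0], [401.2, -93.3, 81.0]]
clip scene tips z81 [[403.1, -93.1, 81.0], [443.2, -73.3, 81.0]]
```

```bash
cat >> h.py <<'E'
from scipy.spatial.transform import Rotation as R
def row(p,yaw):
    s=r.sense();A=R.from_euler('xyz',s['tcp_rot'],degrees=True)
    d=A.inv().apply(np.array(p)-s['tool_pos'])/250
    t=(A.inv()*R.from_euler('xyz',[180,0,yaw],degrees=True)).as_rotvec()/np.pi
    print('row',np.r_[d,t].round(4).tolist(),'t',s['time'],'tcp',s['tool_pos'].round(1),s['tcp_rot'].round(2))
E
python3 -m jog '[[-0.85,-1,-0.08,0,0,0.12],[-0.85,-1,-0.08,0,0,0.12],[-0.85,-1,-0.08,0,0,0.12],[-0.85,-1,-0.08,0,0,0.12],[-0.85,-1,-0.08,0,0,0.12],[-0.85,-1,-0.08,0,0,0.12],[-0.85,-1,-0.08,0,0,0.12]]'
python3 -c "
from h import *
row([430,-101.6,250],116.5)"
```

```text
time: 0.85
tool_pos: [332.2, 237.3, 251.4]
tcp_rot: [180.0, 0.1, 135.5]
ft_force: [0.3, 0.5, 1.0]
finger_gap: 85.0
row [-1.2296, -0.6917, 0.0066, 0.0001, 0.0003, 0.1054] t 0.85 tcp [332.2 237.3 251.4] [1.8000e+02 5.0000e-02 1.3546e+02]
```

```bash
python3 -m jog '[[-1,-0.69,0,0,0,0.105],[-1,-0.69,0,0,0,0.105],[-1,-0.69,0,0,0,0.105],[-1,-0.69,0,0,0,0.105],[-1,-0.69,0,0,0,0.105],[-1,-0.69,0,0,0,0.105],[-1,-0.69,0,0,0,0.105],[-1,-0.69,0,0,0,0.105]]'
python3 -c "
from h import *
row([430,-101.6,250],116.5);snap('wrist','wrist1');row([430,-101.6,250],116.5)"
```

```text
time: 1.65
tool_pos: [389.1, -59.4, 251.0]
tcp_rot: [-180.0, -0.0, 116.4]
ft_force: [-0.2, 0.7, 0.3]
finger_gap: 85.2
row [-0.224, 0.0714, 0.0036, -0.0002, -0.0003, -0.0004] t 1.65 tcp [389.1 -59.4 251. ] [-1.7997e+02 -5.0000e-02  1.1642e+02]
row [-0.2286, 0.0685, 0.0038, -0.0001, -0.0003, 0.0003] t 1.7 tcp [389.1 -58.1 251. ] [-1.7998e+02 -6.0000e-02  1.1655e+02]
```

View pics/wrist1.png

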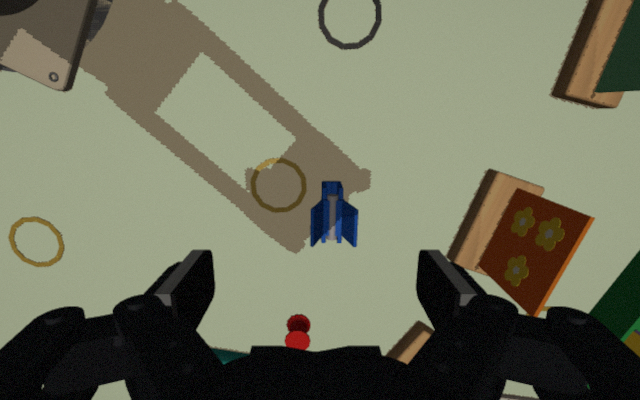

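The wrist view shows the clip at about (333,215), upright in the image and so already nearly aligned with the fingers. The orange card's top edge runs from (593,218) to (540,315).

Run:
```python
from h import *
im=cv2.imread('pics/wrist1.png')[170:260,280:390]
cv2.imwrite('pics/w1z.png',cv2.resize(cv2.convertScaleAbs(im,alpha=1.7),None,fx=6,fy=6,interpolation=cv2.INTER_CUBIC))
s=load('wrist1')
for p in [(593,218),(540,315)]: print(onz(s,*p,130).round(1))
```

```text
[602.6  23.6 130. ]
[617.8 -70.2 130. ]
```

View pics/w1z.png

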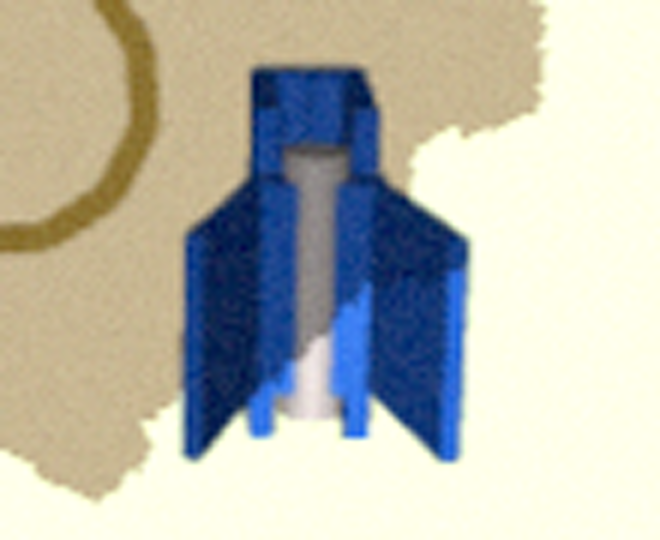

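Run:
```python
from h import *
s=load('wrist1')
P=[onz(s,280+x/6,170+y/6,81)[:2] for x,y in[(186,232),(186,460),(468,238),(460,460)]]
P=np.array(P);print(P.round(1),'c',P.mean(0))
y=(P[0]-P[1]);x=P[3]-P[1];x2=P[2]-P[0];yb=P[2]-P[3]
for v in (y,yb,x,x2): print(np.linalg.norm(v),np.degrees(np.arctan2(v[1],v[0])))
# far feet z~0 : top of picture = jaw end (8 mm lip)
c=P.mean(0); row([c[0],c[1],200],116.5)
```

```text
[[ 397.4  -85.5]
 [ 414.8 -120.9]
 [ 438.6  -66.2]
 [ 455.6 -100.7]] c [426.59079965 -93.32667152]
39.53654348259185 116.14575183801686
38.51981170056023 116.22221664183134
45.53875094901636 26.35311518396642
45.49502329657901 25.07275070253325
row [-0.1931, 0.0711, 0.2038, -0.0001, -0.0003, 0.0003] t 1.7 tcp [389.1 -58.1 251. ] [-1.7998e+02 -6.0000e-02  1.1655e+02]
```

```bash
python3 -c "
from h import *
row([428.5,-97.5,180],116.2)"
python3 -m jog '[[-0.216,0.07,0.285,0,0,0.002],[-0.216,0.07,0.285,0,0,0.002],[-0.216,0.07,0.285,0,0,0.002],[-0.216,0.07,0.285,0,0,0.002],[-0.216,0.07,0.285,0,0,0.002]]'
python3 -c "
from h import *
snap('wrist','wrist2');row([428.5,-97.5,180],116.5)
im=cv2.imread('pics/wrist2.png')[180:400,215:425]
cv2.imwrite('pics/w2z.png',cv2.resize(cv2.convertScaleAbs(im,alpha=1.7),None,fx=2.7,fy=2.7,interpolation=cv2.INTER_CUBIC))"
```

```text
row [-0.2115, 0.0705, 0.2838, -0.0001, -0.0003, 0.002] t 1.7 tcp [389.1 -58.1 251. ] [-1.7998e+02 -6.0000e-02  1.1655e+02]
time: 2.2
tool_pos: [429.8, -97.3, 181.6]
tcp_rot: [179.9, 0.1, 116.4]
ft_force: [-0.1, 0.0, 0.3]
finger_gap: 85.4
row [0.0028, -0.0053, 0.0076, 0.0007, 0.0006, -0.0005] t 2.25 tcp [430.  -97.5 181.9] [1.7988e+02 1.0000e-01 1.1640e+02]
```

View pics/w2z.png

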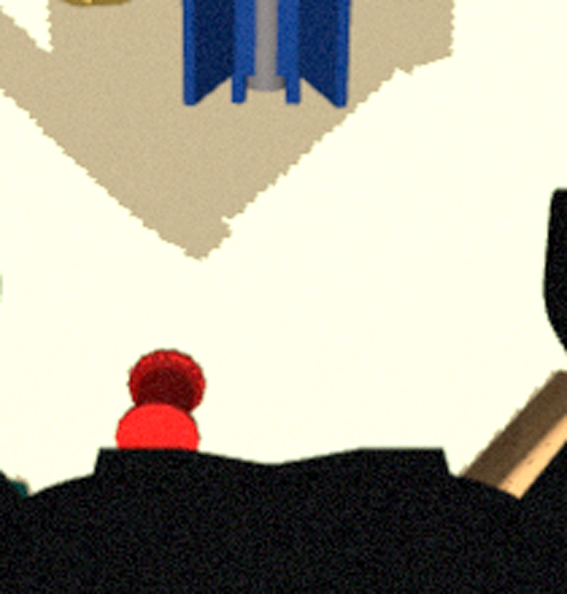

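View pics/wrist2.png

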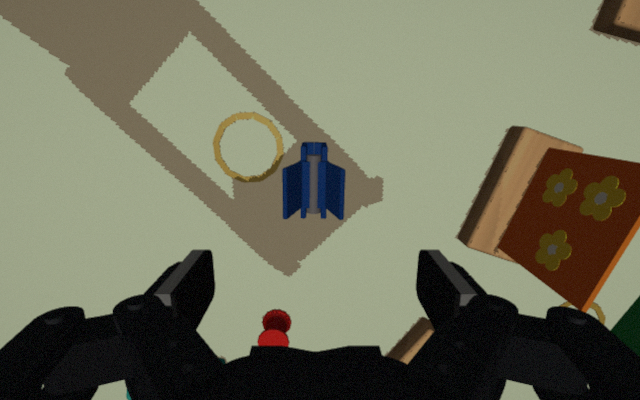

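Run:
```python
from h import *
s=load('wrist2')
im=s['pixels'].astype(int); m=(im[...,2]>im[...,0]*1.8)&(im[...,2]>im[...,1]*1.3)&(im[...,2]>50); m[:, :250]=0;m[:,380:]=0;m[250:]=0
ys,xs=np.nonzero(m);print(xs.min(),xs.max(),ys.min(),ys.max())
for y in(176,185,195,205,215,217): 
    q=np.nonzero(m[y])[0]; print(y,q.min(),q.max())
P=np.array([onz(s,x,y,81)[:2] for x,y in[(283.2,174),(283.2,218.5),(345,176),(344,218.5)]])
print(P.round(1),P.mean(0))
print(np.linalg.norm(P[0]-P[1]),np.linalg.norm(P[3]-P[1]))
S=r.sense();A=R.from_euler('xyz',S['tcp_rot'],degrees=True).as_matrix();t=S['tool_pos']
print('tcp px',proj(s,t),proj(s,t+A[:,1]*42),proj(s,t-A[:,1]*42),'graspz', proj(s,t-A[:,2]*19))
# what pixel does scene-estimate predict
for c in((430.5,-101.6),(426.6,-93.3)): print(proj(s,[*c,81]))
for f,w in (('scene0','scene'),('side0','side')):
    D=load(f); print(w,[proj(D,[*p,81]).round(1).tolist() for p in P])
```

```text
283 344 143 219
176 283 344
185 283 343
195 283 343
205 283 342
215 283 342
217 284 342
[[ 400.   -89.6]
 [ 414.5 -120.8]
 [ 441.3  -70.9]
 [ 455.9 -100.3]] [427.93924932 -95.39689051]
34.3165742384951 46.158770677719055
tcp px [315.21023644 258.97940642] [406.46298437 258.90418027] [224.03908986 259.05456531] graspz [315.1679267  279.09010642]
[313.26326609 205.74170927]
[313.49286655 193.91347046]
scene [[277.0, 219.6], [275.2, 229.0], [291.6, 220.9], [290.4, 229.9]]
side [[280.1, 242.7], [288.5, 252.1], [296.1, 233.9], [304.6, 242.4]]
```

Run:
```python
from h import *
im=cv2.imread('pics/wrist2.png')[135:230,270:360]
cv2.imwrite('pics/w2y.png',cv2.resize(cv2.convertScaleAbs(im,alpha=2.5),None,fx=6,fy=6,interpolation=cv2.INTER_CUBIC))
```

```text
(no output)
```

View pics/w2y.png

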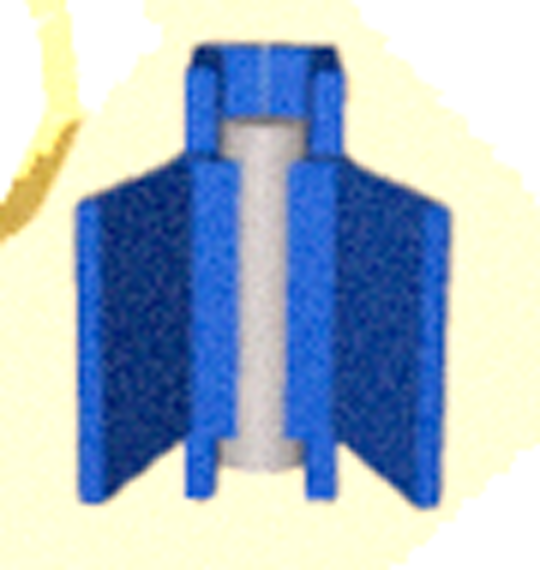

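```bash
python3 -c "
from h import *
row([427.8,-96.0,50],116.1)"
```

```text
row [0.0104, -0.0062, 0.5276, 0.0007, 0.0006, 0.0017] t 2.25 tcp [430.  -97.5 181.9] [1.7988e+02 1.0000e-01 1.1640e+02]
```

```bash
python3 -m jog '[[0.01,-0.006,0.18,0,0,0.002],[0.01,-0.006,0.34,0,0,0.002],[0.01,-0.006,0.46,0,0,0.002],[0.01,-0.006,0.527,0,0,0.002],[0.01,-0.006,0.527,0,0,0.002],[0.01,-0.006,0.527,0,0,0.002]]' - 20
python3 -c "
from h import *
row([427.8,-96.0,50],116.1);snap('side','side2');snap('wrist','wrist3')
for f,b in(('side2',(200,170,400,320)),('wrist3',(150,100,500,350))):
  im=cv2.imread(f'pics/{f}.png')[b[1]:b[3],b[0]:b[2]]
  k=700/im.shape[1]
  cv2.imwrite(f'pics/{f}z.png',cv2.resize(cv2.convertScaleAbs(im,alpha=1.9),None,fx=k,fy=k,interpolation=cv2.INTER_CUBIC))"
```

```text
time: 2.85
tool_pos: [427.7, -96.9, 49.9]
tcp_rot: [179.9, 0.1, 116.0]
ft_force: [0.1, 0.9, -0.5]
finger_gap: 85.6
row [0.003, 0.0018, -0.0002, 0.0005, 0.0004, -0.0007] t 2.85 tcp [427.7 -96.9  49.9] [1.7991e+02 8.0000e-02 1.1597e+02]
```

View pics/side2z.png

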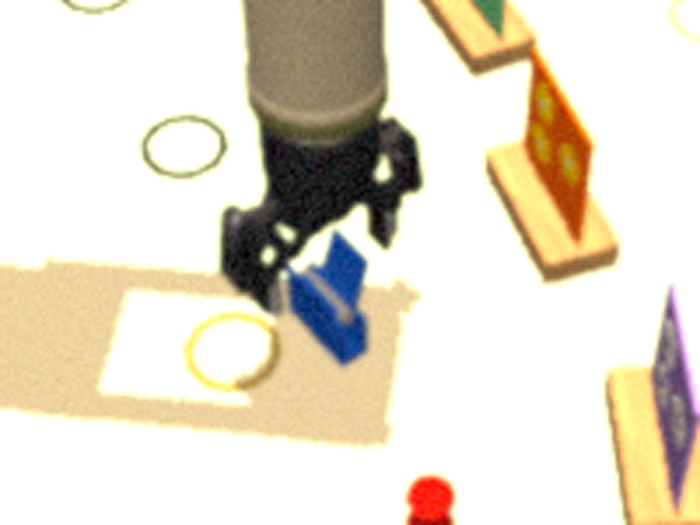

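View pics/wrist3z.png

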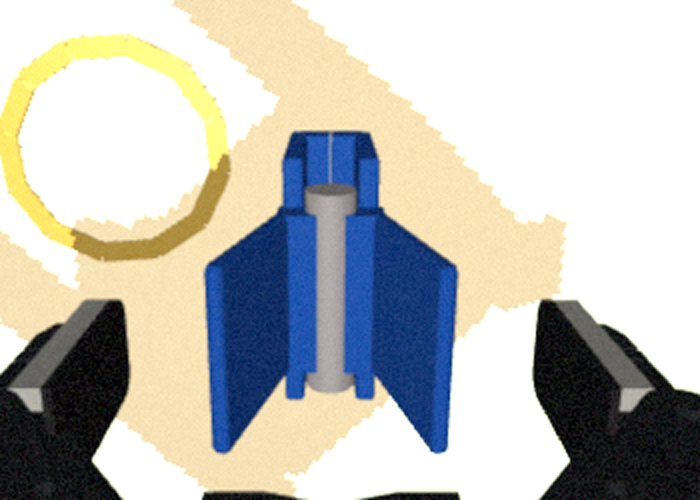

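The clip stands between the open fingers and is centred laterally at col ~315. I still need to check the offset along the hinge.

Run:
```python
from h import *
s=load('wrist3')
P=np.array([onz(s,150+x/2,100+y/2,81)[:2] for x,y in[(206,266),(215,452),(456,266),(447,452)]])
c=P.mean(0);print(P.round(1),c,np.linalg.norm(P[0]-P[1]),np.linalg.norm(P[2]-P[0]),np.linalg.norm(P[3]-P[1]))
row([*c,50],116.1)
```

```text
[[ 398.   -85.3]
 [ 414.5 -119.7]
 [ 438.   -65.9]
 [ 454.8 -100.2]] [426.31320504 -92.78311333] 38.14608445615633 44.47260824829702 44.68801176448271
row [0.0202, 0.0001, 0.0024, 0.0009, 0.0009, -0.0008] t 2.95 tcp [428.5 -97.3  50.6] [1.7984e+02 1.6000e-01 1.1596e+02]
```

```bash
python3 -m jog '[[0.014,0,0,0,0,0],[0.014,0,0,0,0,0],[0.014,0,0,0,0,0],[0.014,0,0,0,0,0],[0.014,0,0,0,0,0],[0.014,0,0,0,0,0],[0.014,0,0,0,0,0],[0.014,0,0,0,0,0],[0.014,0,0,0,0,0],[0.014,0,0,0,0,0]]' 0 30
python3 -c "
from h import *
print(r.sense()['tool_pos'],r.sense()['finger_gap']);snap('side','side3');snap('wrist','wrist4')
for f,b in(('side3',(200,170,400,320)),('wrist4',(150,100,500,350))):
  im=cv2.imread(f'pics/{f}.png')[b[1]:b[3],b[0]:b[2]]
  k=700/im.shape[1]
  cv2.imwrite(f'pics/{f}z.png',cv2.resize(cv2.convertScaleAbs(im,alpha=1.9),None,fx=k,fy=k,interpolation=cv2.INTER_CUBIC))"
```

```text
time: 3.95
tool_pos: [430.3, -94.1, 52.5]
tcp_rot: [179.5, 0.3, 115.9]
ft_force: [4.9, 6.8, 18.0]
finger_gap: 25.2
[430.31152516 -94.06476072  52.4858036 ] 25.23033688290278
```

View pics/side3z.png

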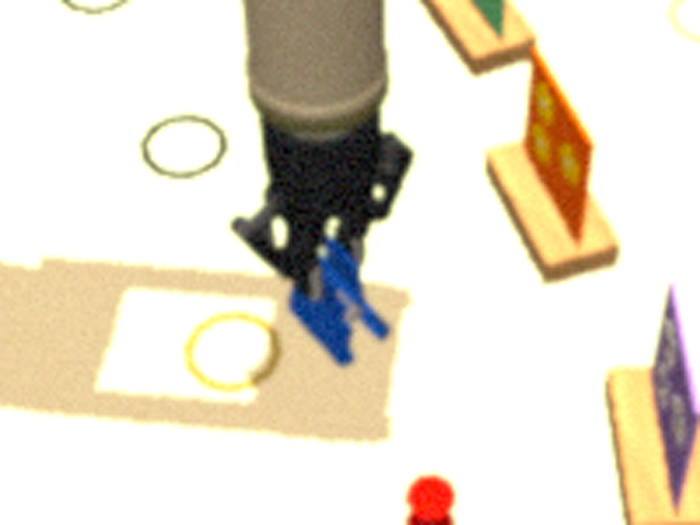

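View pics/wrist4z.png

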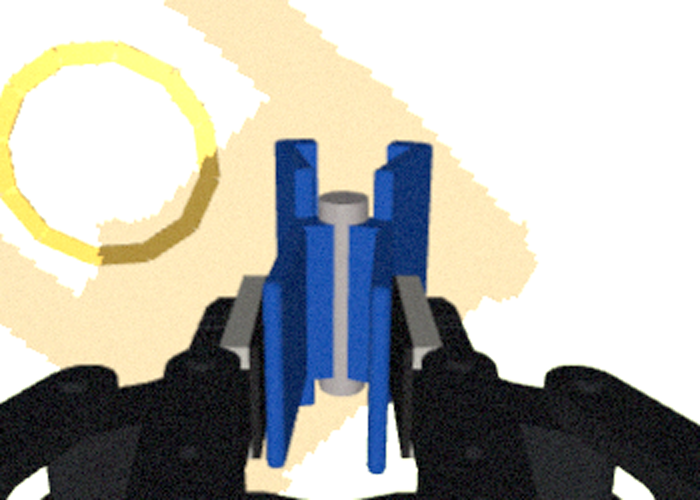

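The jaws are open and the gap is 25 mm, close to the 24 mm stop. Now I'll lift and check.

```bash
python3 -m jog '[[0,0,-0.04,0,0,0],[0,0,-0.12,0,0,0],[0,0,-0.25,0,0,0],[0,0,-0.4,0,0,0],[0,0,-0.56,0,0,0],[0,0,-0.68,0,0,0],[0,0,-0.72,0,0,0],[0,0,-0.72,0,0,0]]'
python3 -c "
from h import *
print(r.sense()['tool_pos'],r.sense()['finger_gap']);snap('side','side4');snap('wrist','wrist5');snap('scene','scene4')
for f,b in(('side4',(250,130,410,250)),('wrist5',(150,100,500,350)),('scene4',(220,130,380,250))):
  im=cv2.imread(f'pics/{f}.png')[b[1]:b[3],b[0]:b[2]]
  k=700/im.shape[1]
  cv2.imwrite(f'pics/{f}z.png',cv2.resize(cv2.convertScaleAbs(im,alpha=1.9),None,fx=k,fy=k,interpolation=cv2.INTER_CUBIC))
row([609.3,-28,230],98.3)"
```

```text
time: 4.85
tool_pos: [426.0, -94.2, 229.7]
tcp_rot: [179.9, 0.1, 115.9]
ft_force: [0.1, -0.2, -1.4]
finger_gap: 23.4
[425.97235157 -94.24221955 229.69231233] 23.386906292209844
row [-0.0878, 0.7805, -0.0179, -0.0009, -0.0006, 0.0979] t 5.0 tcp [424.2 -93.6 226.1] [-1.7986e+02 -1.4000e-01  1.1593e+02]
```

View pics/side4z.png

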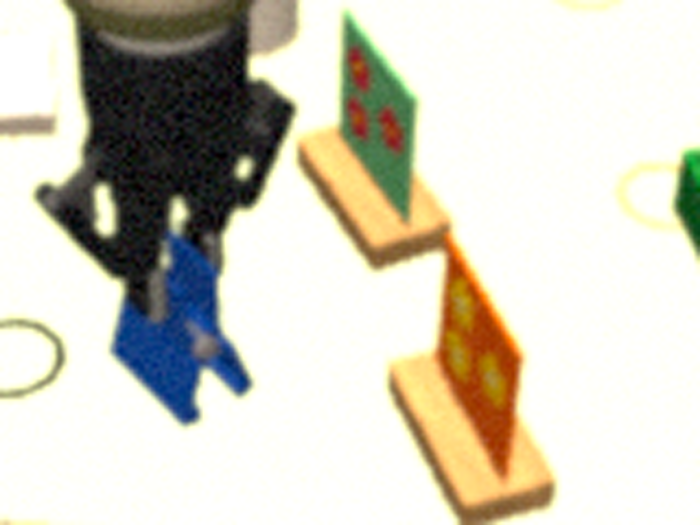

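View pics/wrist5z.png

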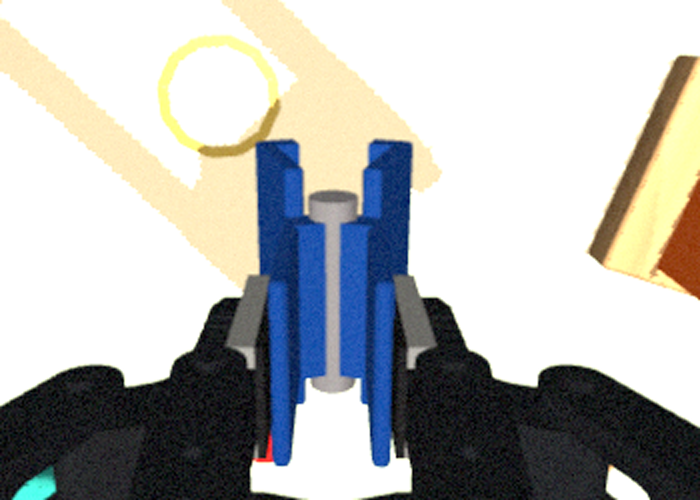

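View pics/scene4z.png

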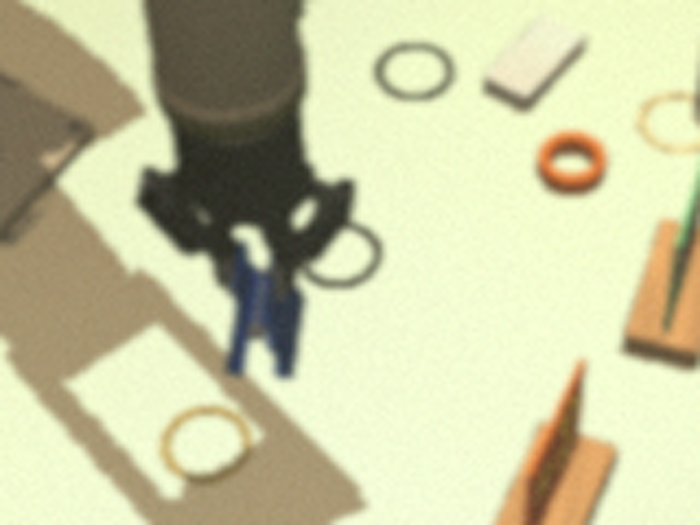

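```bash
python3 -m jog '[[-0.01,0.08,-0.018,0,0,0.01],[-0.025,0.22,-0.018,0,0,0.028],[-0.044,0.39,-0.018,0,0,0.049],[-0.062,0.55,-0.018,0,0,0.07],[-0.077,0.68,-0.018,0,0,0.086],[-0.085,0.755,-0.018,0,0,0.095],[-0.088,0.78,-0.018,0,0,0.098],[-0.088,0.78,-0.018,0,0,0.098],[-0.088,0.78,-0.018,0,0,0.098],[-0.088,0.78,-0.018,0,0,0.098]]'
python3 -c "
from h import *
s=r.sense();print(s['tool_pos'],s['tcp_rot'],s['finger_gap']);snap('side','side5');snap('wrist','wrist6');snap('scene','scene5')
for f,b in(('side5',(290,100,420,225)),('wrist6',(150,100,500,350)),('scene5',(285,140,415,265))):
  im=cv2.imread(f'pics/{f}.png')[b[1]:b[3],b[0]:b[2]]
  k=4.6 if f!='wrist6' else 2
  cv2.imwrite(f'pics/{f}z.png',cv2.resize(cv2.convertScaleAbs(im,alpha=1.9),None,fx=k,fy=k,interpolation=cv2.INTER_CUBIC))
row([609.3,-28,230],98.3)"
```

```text
time: 6.0
tool_pos: [609.4, -28.9, 232.6]
tcp_rot: [-180.0, 0.0, 98.3]
ft_force: [-0.2, 0.7, -0.1]
finger_gap: 23.1
[609.36760101 -28.85173014 232.58959994] [-1.79961570e+02  4.73799987e-04  9.82819298e+01] 23.107676007052987
row [0.0033, -0.0018, 0.0127, 0.0002, 0.0001, -0.0002] t 6.15 tcp [609.9 -28.8 233.2] [1.7997e+02 1.0000e-02 9.8270e+01]
```

View pics/side5z.png

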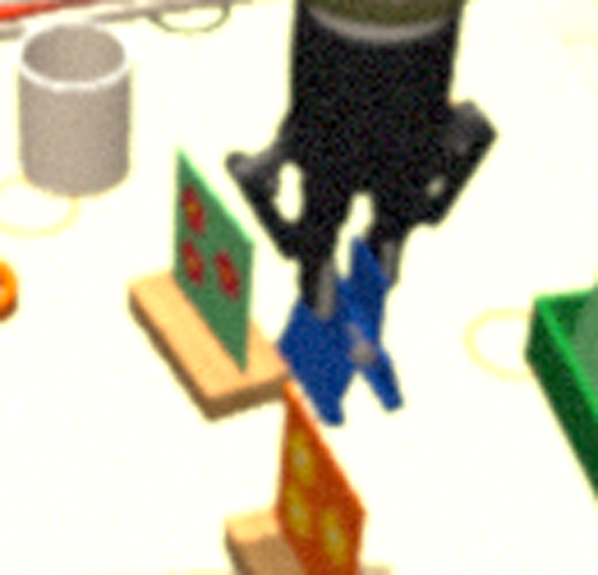

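View pics/wrist6z.png

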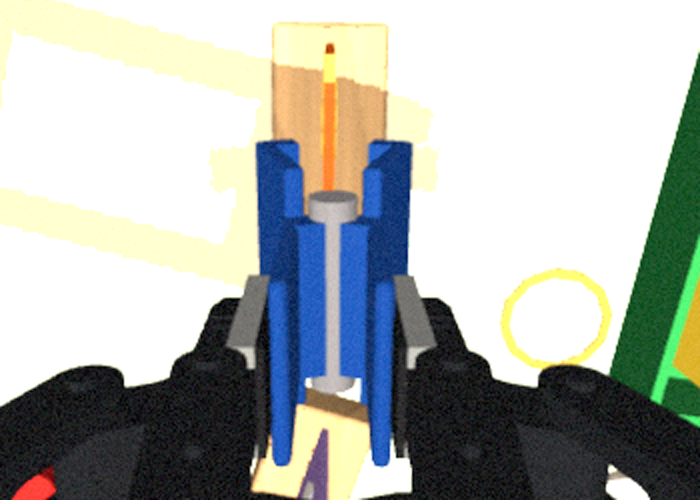

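View pics/scene5z.png

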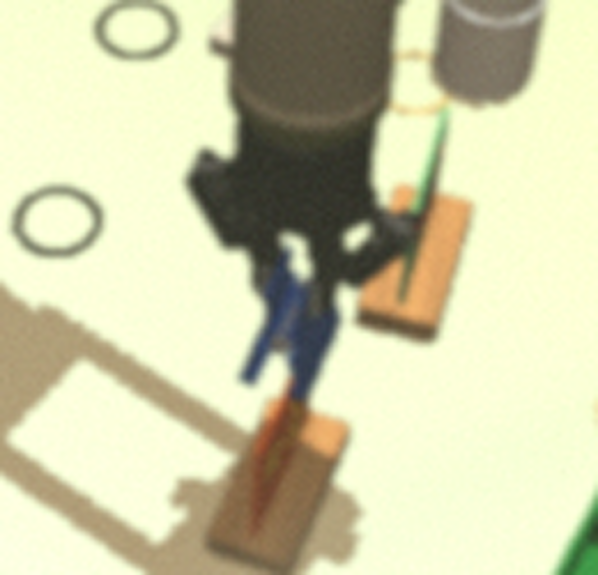

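Run:
```python
from h import *
s=load('wrist6')
S=r.sense();A=R.from_euler('xyz',S['tcp_rot'],degrees=True);t=S['tool_pos']
f=lambda x,y,z:A.inv().apply(onz(s,150+x/2,100+y/2,z)-t).round(1)
print('tcp z',t[2])
print('card end +y',f(330,44,130),'card lower pt',f(329,120,130),f(328.5,185,130))
for zz in (t[2]-50,t[2]-46,t[2]-42): print('jaw outer top corners',f(257,143,zz),f(411,142,zz))
print('barrel end',f(333,204,t[2]-10),f(334,384,t[2]-10))
print('handle tips',f(283,465,t[2]+30),f(380,465,t[2]+30))
# side / scene views for jaw bottom
D=load('side5');C=load('scene5')
sd=lambda x,y:(290+x/4.6,100+y/4.6); sc=lambda x,y:(285+x/4.6,140+y/4.6)
# lower near(-y) corners: -x jaw: side(333,422) ; +x jaw side (395,405); scene -x (245,380), +x (302,400)
for a,b in [((333,422),(245,380)),((395,405),(302,400))]:
    p,e=tri([ray(D,*sd(*a)),ray(C,*sc(*b))]);print('jaw -y low corner',p.round(1),A.inv().apply(p-t).round(1),np.round(e,1))
p=np.array([609.3,-28,130]);print('card mid',A.inv().apply(p-t).round(1))
```

```text
tcp z 233.1756625001657
card end +y [ 57.1  -0.8 103.2] card lower pt [ 30.   -1.2 103.2] [  5.5  -1.5 103.2]
jaw outer top corners [ 31.2 -21.9  50. ] [31.5 22.7 50. ]
jaw outer top corners [ 32.  -21.5  46. ] [32.2 22.2 46. ]
jaw outer top corners [ 32.7 -21.   42. ] [32.9 21.7 42. ]
barrel end [24. -0. 10.] [-23.3   0.2  10. ]
handle tips [-17.4  -9.8 -30. ] [-17.4   9.  -30. ]
jaw -y low corner [598.6 -64.5 183. ] [-33.7 -16.3  50.1] [0.6 0.6]
jaw -y low corner [633.8 -57.  179.8] [-31.4  19.6  53.4] [1.4 1.4]
card mid [  0.9  -0.5 103.2]
```

```bash
python3 -m jog '[[0.012,-0.004,0.02,0,0,0.004],[0.012,-0.004,0.06,0,0,0.004],[0.012,-0.004,0.09,0,0,0.004],[0.012,-0.004,0.12,0,0,0.004],[0.012,-0.004,0.13,0,0,0.004],[0.012,-0.004,0.13,0,0,0.004],[0.012,-0.004,0.13,0,0,0.004],[0.012,-0.004,0.13,0,0,0.004]]'
python3 -c "
from h import *
s=r.sense();print(s['tool_pos'],s['tcp_rot'],s['finger_gap']);snap('side','side6');snap('wrist','wrist7');snap('scene','scene6')
for f,b in(('side6',(290,100,420,225)),('wrist7',(150,100,500,350)),('scene6',(285,140,415,265))):
  im=cv2.imread(f'pics/{f}.png')[b[1]:b[3],b[0]:b[2]]
  k=4.6 if f!='wrist7' else 2
  cv2.imwrite(f'pics/{f}z.png',cv2.resize(cv2.convertScaleAbs(im,alpha=1.9),None,fx=k,fy=k,interpolation=cv2.INTER_CUBIC))
"
```

```text
time: 6.95
tool_pos: [609.2, -25.6, 200.8]
tcp_rot: [180.0, 0.0, 97.6]
ft_force: [0.0, -0.6, 0.0]
finger_gap: 23.3
[609.16553096 -25.62268214 200.84370865] [1.79951894e+02 1.33170837e-02 9.75683361e+01] 23.310124451862173
```

View pics/side6z.png

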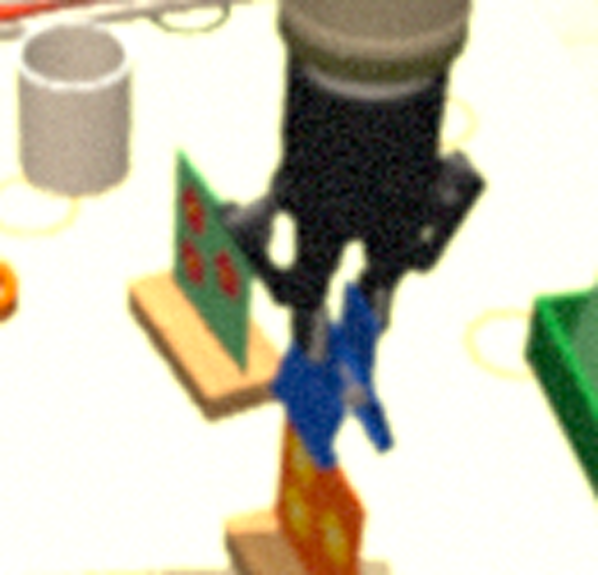

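View pics/wrist7z.png

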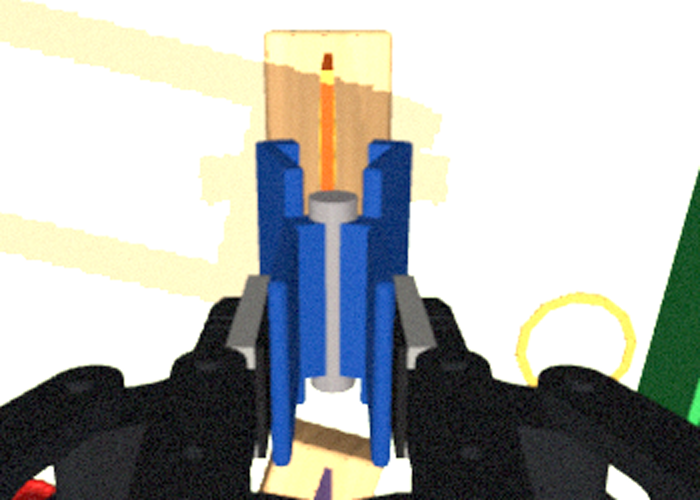

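View pics/scene6z.png

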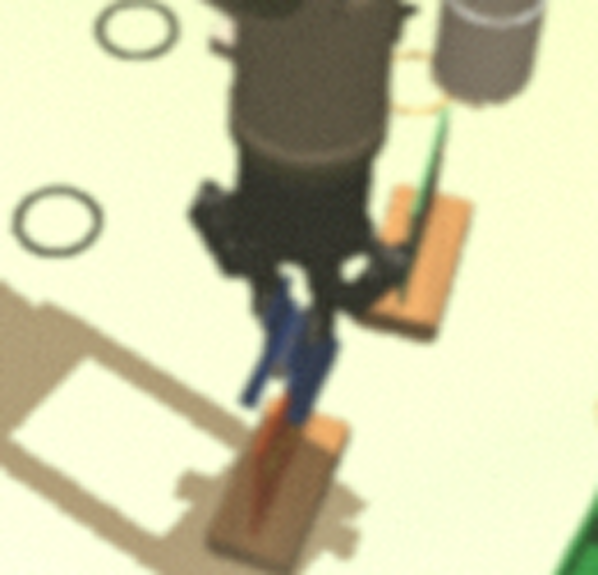

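```bash
python3 - <<'E'
from h import *
s=load('wrist7')
S=r.sense();A=R.from_euler('xyz',S['tcp_rot'],degrees=True);t=S['tool_pos']
f=lambda x,y,z:A.inv().apply(onz(s,150+x/2,100+y/2,z)-t).round(1)
print('card end',f(327.5,55,130),f(328,120,130),f(327.5,185,130))
print('stand end z25',f(265,31,25),f(390,31,25))
print('jaw',f(257,143,t[2]-48),f(411,142,t[2]-48),f(298,150,t[2]-48),f(370,150,t[2]-48))
D=load('side6')
sd=lambda x,y:(290+x/4.6,100+y/4.6)
for p in((250,245),(182,150)): print('mint top',onz(D,*sd(*p),130).round(1))
E
python3 -c "
from h import *
row([609,-24,161],97.6)"
```

```text
card end [55.1 -1.1 70.7] [34.8 -1.  70.7] [13.4 -1.2 70.7]
stand end z25 [ 60.2 -30.2 175.7] [ 60.1  27.1 175.7]
jaw [ 31.6 -21.3  48. ] [31.8 22.9 48. ] [29.5 -9.5 48. ] [29.5 11.2 48. ]
mint top [611.1 137.2 130. ]
mint top [593.2 231.9 130. ]
row [0.0064, 0.0005, 0.1589, 0.0002, 0.0001, -0.0002] t 7.1 tcp [609.1 -25.6 200.7] [1.7996e+02 1.0000e-02 9.7570e+01]
```

```bash
python3 -m jog '[[0.006,-0.006,0.02,0,0,0],[0.006,-0.006,0.05,0,0,0],[0.006,-0.006,0.08,0,0,0],[0.006,-0.006,0.11,0,0,0],[0.006,-0.006,0.14,0,0,0],[0.006,-0.006,0.155,0,0,0],[0.006,-0.006,0.158,0,0,0],[0.006,-0.006,0.158,0,0,0],[0.006,-0.006,0.158,0,0,0],[0.006,-0.006,0.158,0,0,0]]'
python3 -c "
from h import *
s=r.sense();print(s['tool_pos'],s['tcp_rot'],s['finger_gap']);snap('side','side7');snap('wrist','wrist8');snap('scene','scene7')
for f,b in(('side7',(290,100,420,225)),('wrist8',(150,100,500,350)),('scene7',(285,140,415,265))):
  im=cv2.imread(f'pics/{f}.png')[b[1]:b[3],b[0]:b[2]]
  k=4.6 if f!='wrist8' else 2
  cv2.imwrite(f'pics/{f}z.png',cv2.resize(cv2.convertScaleAbs(im,alpha=1.9),None,fx=k,fy=k,interpolation=cv2.INTER_CUBIC))
"
```

```text
time: 8.1
tool_pos: [607.5, -24.3, 161.3]
tcp_rot: [180.0, 0.0, 97.6]
ft_force: [0.3, 0.4, -0.3]
finger_gap: 23.2
[607.45777649 -24.3021536  161.31515198] [1.79953819e+02 1.23278576e-02 9.75729971e+01] 23.194532782233413
```

View pics/side7z.png

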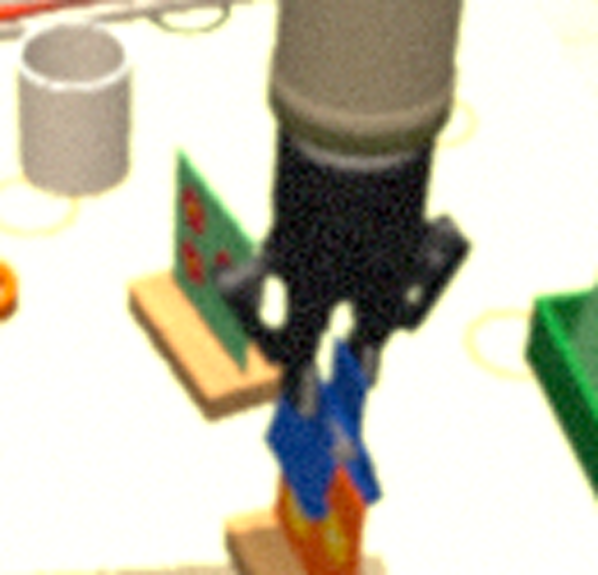

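View pics/wrist8z.png

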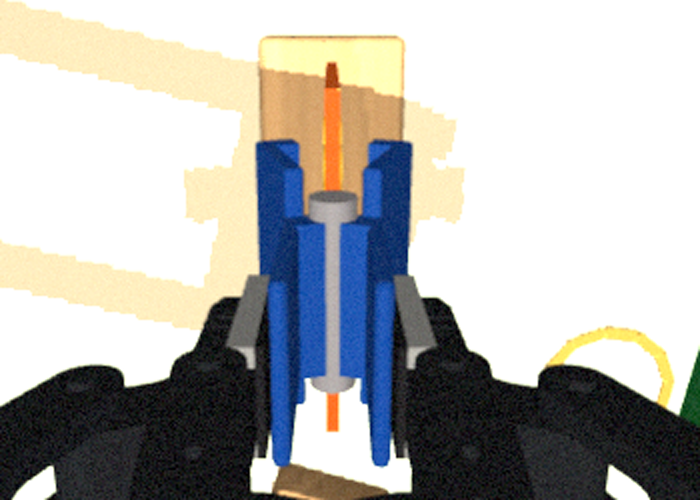

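View pics/scene7z.png

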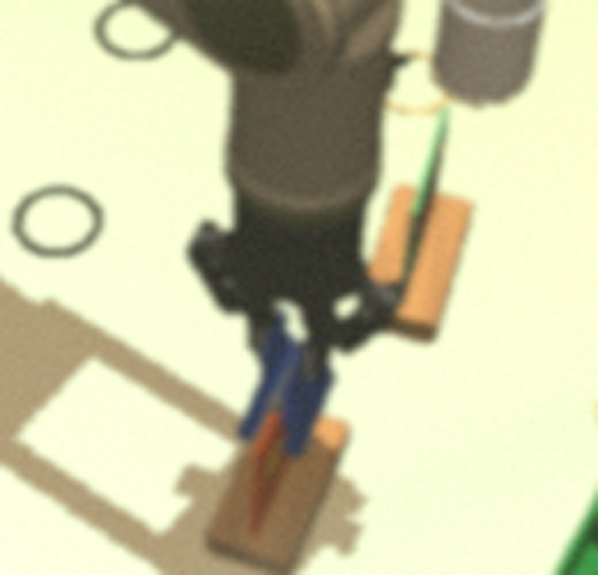

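Both ends of the card's top edge now show in the wrist view, at rows 62 and 432 of the zoom. It is centred between the jaws. I'll measure the clearances.

Run:
```python
from h import *
s=load('wrist8')
S=r.sense();A=R.from_euler('xyz',S['tcp_rot'],degrees=True);t=S['tool_pos']
f=lambda x,y,z:A.inv().apply(onz(s,150+x/2,100+y/2,z)-t).round(1)
a,b=f(331.5,63,130),f(332.5,432,130);print('card ends',a,b,'mid',(a+b)/2,'len',np.linalg.norm(a-b))
print('jaw',f(257,143,t[2]-48),f(411,142,t[2]-48),f(303,168,t[2]-42),f(363,168,t[2]-42),'barrel',f(333,204,t[2]-10),f(333,384,t[2]-10))
D=load('side7');C=load('scene7')
sd=lambda x,y:(290+x/4.6,100+y/4.6); sc=lambda x,y:(285+x/4.6,140+y/4.6)
for a,b in [((320,520),(245,438)),((378,500),(295,453))]:
    p,e=tri([ray(D,*sd(*a)),ray(C,*sc(*b))]);print('jaw -y low corner',p.round(1),A.inv().apply(p-t).round(1),np.round(e,1))
```

```text
card ends [55.2  0.1 31.1] [-51.9   0.3  31.1] mid [ 1.65  0.2  31.1 ] len 107.1001867412004
jaw [ 31.5 -21.3  48. ] [31.7 22.9 48. ] [25.5 -7.9 42. ] [25.4  9.  42. ] barrel [23.9  0.4 10. ] [-23.6   0.4  10. ]
jaw -y low corner [598.2 -60.1 108.5] [-34.3 -13.8  52.6] [0.6 0.6]
jaw -y low corner [631.4 -54.9 110.8] [-33.5  19.8  50.3] [0.3 0.3]
```

Run:
```python
from h import *
s=load('wrist8')
S=r.sense();A=R.from_euler('xyz',S['tcp_rot'],degrees=True);t=S['tool_pos']
f=lambda x,y,z:A.inv().apply(onz(s,150+x/2,100+y/2,z)-t).round(1)
a,b=f(331.5,87,130),f(332.5,432,130);print('card ends',a,b,'mid',(a+b)/2,'len',np.linalg.norm(a-b), f(331.5,63,25))
```

```text
card ends [49.1  0.1 31.1] [-51.9   0.3  31.1] mid [-1.4  0.2 31.1] len 101.00019801960786 [ 48.3   0.2 136.1]
```

```bash
python3 -m jog '[[0,0,0,0,0,0],[0,0,0,0,0,0],[0,0,0,0,0,0]]'
python3 -c "
from h import *
print(r.hand_in())"
```

```text
time: 8.55
tool_pos: [607.1, -24.3, 160.8]
tcp_rot: [180.0, 0.0, 97.6]
ft_force: [-0.2, -0.0, -0.3]
finger_gap: 22.6
the job is handed in; nothing more can be done
None
```

The clip is held squeezed open over the middle of the orange card's top edge. I handed the job in at about 8.6 s, and the hand-in gave no verdict.

- **Grip:** I pinched the handles from above at 30 N. The fingers read 22.6–23.4 mm apart, against the 24 mm given for the stop, so the clip should be fully open (about 0.6 rad).
- **Position along the card:** in the last wrist picture the card's middle is about 1.4 mm from the grip centre.
- **Clearance:** the card is about 0.2 mm off the centre line between the jaws. Its edge stands about 20 mm above the clip's feet and about 15 mm below the barrel.
- **Contact:** the wrist force read about 0.3 N while holding there, so nothing appears to be touching. I did not re-measure the stands afterwards. I saw no sign that anything else had moved.
- **Disagreements:**
  - The first scene and side measurements of the clip differed from the wrist view by about 8 mm along the hinge. The grasp matched the wrist view.
  - The wrist view first put the card's end 6 mm too far out because I took the foot of its end face for the top corner. With that corrected, the card measures 101 mm against the 100 mm given.
  - While the clip was being squeezed on the table, the wrist force briefly read about 20 N. It disappeared once the clip was lifted.

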